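# Hang the sample basket on the keeper hook

### The arm

A 6-joint arm with a two-finger parallel gripper is mounted at the origin on a cart in front of the work surface, level with it; the furniture and walls round the work are solid. World frame = base frame: x ahead of the robot, y to its left, z up, the work surface at z = 0. Lengths are in mm, angles in rad, forces in N, time in s.
With the tool pointing down it reaches from about 250 to 775 mm from the base axis. Payload 4 kg.
Tool frame: the origin (TCP) lies at the very end of the fingers, on their centre line; the grasp point (between the pads) lies 19 mm behind it; z points along the fingers, y is the line along which they close (so a half turn about z gives the same grasp; the last joint's range is limited). The gripper opens to 85 mm and grips with 20 to 120 N. Pads are 22 mm wide; open, the fingers measure 114 mm over their backs; the gripper's body (76 mm by 85 mm) begins 54 mm behind the grasp point. The pads swing forward as they close: fully open they stand 13 mm farther back than shut.
Start: joints at [1.007, 0.087, 1.371, -0, 1.684, -0.103], TCP at [244.578, 492.648, 201.141] pointing down, gripper open.
Joint ranges: [-3.1, 3.1], [-0.76, 2.03], [0.27, 2.55], [-1.08, 4.22], [0.17, 2.65], [-2.57, 2.57]. Speed limits (rad/s): [2.79, 2.79, 3.14, 3.14, 3.14, 3.14].

### API

Orientations are given as a unit quaternion [w, x, y, z].
In Python, from plant import * gives the robot as it stands.
- The arm moves only by the tool carry_out, never from a script. Its argument "plan" is a list that holds one entry, the list of rows, each a list of 7 numbers: the opening, from 0 (shut) to 1 (fully open), then the shift along the tool's x, y, z in mm, then the turn, a rotation vector about the tool's x, y, z in degrees. A call has 1 to 20 rows; each row shifts and turns the commanded pose from where the row before left it, along the tool's axes as they then stand; what a row does not reach is not made up. A row lasts 1/8 s, in which the tool goes at most 62.5 mm and 10.7 degrees, less where a joint would pass 70% of its speed; a pose out of reach is approached as far as the arm can. A call with a gripper value outside its range is refused whole. The fingers move at their own pace and stop on an object; "squeeze" is the grip in N (left out, the last holds). Time passes only in rows, so rows that do not move let the fingers close. It gives the time, the measured TCP pose, the force, the opening and the grip force at its end, in the units of the state.
- get_state(): the state, without advancing time (a new reading comes with each control period).
- capture(name): name is "side" or "top"; returns the picture (384x512x3 uint8, blue, green, red); there is no depth.
- get_calibration(name): a dict with "fx", "fy", "cx", "cy" (pixels), "dist_coeffs" ([k1, k2, p1, p2, k3] as OpenCV has them; the pictures are not rectified), "view" (4x4, takes a point from world to camera coordinates). Camera axes: x right, y down, z forward; pixel columns grow to the right and rows downward; lengths in mm; the calibration is good to about 2 mm. A picture is of the moment at which its call begins. get_calibration takes no time and is no camera call.
- finish_job(): hands the job in; it is judged then, once.
The state is a dict: "time_s": time; "joint_pos": joint angles; "qvel": joint speeds; "tau": joint torques, N m; "tcp_pos": TCP position; "tool_rot": TCP orientation; "ft_force": force on the tool from outside, world axes, zero at the start; "moment": the same for the moment, N m; "width": finger opening in mm; "grasp_force": force on a finger pad.
Only numpy, scipy, OpenCV 4.12 (cv2) and the standard library are available. Lean on these libraries where they do the work, as an engineer would, in place of code of your own. Each camera call takes 0.05 s, during which the arm holds its last target. There are 200 camera calls.

### The job

Hang the sample basket on the drain stand: with the basket staying where it stands, first swing its folded bail upright by pushing it up lightly with a fingertip (do not pinch it while it swings), then take the basket by the raised bail and press the middle of the bail down past the red spring keeper of the hook until it sits on the bottom of the hook and the keeper has sprung shut above it. The hook's height is not exactly known, so feel for the keeper and the seat and do not press harder than about 12 N; leave the basket hanging freely and do not push the glass beaker about.

Things in the scene. Friction and masses are not known exactly. Their poses are not given: they have to be found in the camera images.
- basket: Loose wire basket with a blue floor and four sample vials fixed inside; 94 (x) x 114 (y) x 60 mm high, about 0.27 kg give or take a quarter. Origin: centre of its underside, z up. Its bail (handle) lies folded over the basket's -x side and stands out well beyond it.
- bail_pin (a point): Middle of the bail's pivot axis, 50 mm above the basket's underside; the axis is the basket's y. Axes as the basket's. The bail is a U of round steel bar 8 mm thick: arms at y = +-62 mm, the bow straight over y = -47..+47 mm with its centreline 110 mm from the pivot axis. Folded, the bow is at x = -108, z = +23 mm from here, nothing below it; upright at z = +110 mm.
- bail (a joint): Angle of the bail, rad: 0 folded (arms slope 12 degrees up from level on the basket's -x side), 1.36 upright, 1.66 stop. Light friction: it stays put within about 35 degrees of upright and falls back from lower. A push of 1 N at the bow raises it.
- bail_bow (a point): Centre of the bail's straight bow, on the bar's centreline, midway between the arms; moves with the bail. Its axes are those of the basket when the bail is folded.
- hook_stand: Fixed stand. Origin: on the worktop directly below where the bow sits in the hook, z up. Grey base plate x = -20..+130, y = +-65, 10 mm high; steel post 16 mm thick at x = +85 mm, 304 mm high, carrying a black collar with the hook. The hook opens upward and its tip is on the -x side: thread the bail over the tip from the -x side, bow along y, basket below the hook.
- hook_nominal (a point): Nominal centreline of a seated bow: 220 mm above the stand's origin, axes of the stand. The collar is clamped by hand, so the true seat S is anywhere up to 18 mm above or below and is not reported. Hook: 8 mm round bar in the plane y = 0. From S: underside z = -12; tip's inner face x = -6; tip's top z = +31, leaning out to x = -18 mm.
- hook_arm_end (a point): On the post's axis, 36 mm above hook_nominal: nominal centre of the black collar (30 x 30 x 26 mm, clamp knob to y = +38 mm). From S: the hook's inner back face is at x = +28 mm; above it a level 8 mm bar, top at z = +40 mm, runs back to the collar, whose top is at z = +49 mm. Lower the bow in close behind the tip, its centreline at x = -2..+1 mm; much farther back it may not pass the keeper.
- keeper (a joint): Red spring keeper, rad: 0 shut, 1.35 fully in. A 6 mm bar hinged at x = +30, z = +30 mm from S, reaching to x = -2, z = +23 when shut. The bow meets it 30 mm above S; the push grows to 4 to 8 N, and about 10 mm above S (0.3 to 0.6 rad) the bow slips past and the keeper springs shut above it, not touching it. The basket's weight alone only moves it about 0.1 rad. The seat is rigid.
- beaker: Loose glass beaker, 56 mm wide, 72 mm high; origin at the centre of its underside. A bystander.
Not all that is in view belongs to the job. Of the things that look like the basket, take the one that is farthest from the robot's base at the start.

How it is judged (in metres and radians):
On the way, in this order (a step that is already met when the one before it is completed fails the run):
1. the bail has been swung up to within about 15 degrees of upright (or past it, to its stop) while the basket stayed standing within 30 mm of its place (value of joint bail above 1.1 rad and distance of basket from where it was at the start of the episode below 0.03 m and angle between basket's own z axis and vertical below 0.15 rad), for 0.2 s.
2. the bail pushes the keeper in (value of joint keeper above 0.25 rad and contact force between basket and hook_stand above 1 N), for 0.04 s.
At the end, for the whole second after the job is handed in: The basket hangs free in the hook: the middle of the bow (within 20 mm) sits on the bottom of the hook below the keeper, the keeper is shut (under 0.05 rad), the basket is clear of the worktop, within 20 degrees of level and hangs still but for a slight sway (under 0.1 m/s) (value of joint keeper below 0.05 rad and x of bail_bow in the frame of hook_stand between -0.01 and 0.012 m and y of bail_bow in the frame of hook_stand between -0.02 and 0.02 m and z of bail_bow in the frame of hook_stand between 0.196 and 0.244 m and height (world z) of basket above 0.025 m and angle between basket's own z axis and vertical below 0.35 rad and contact force between basket and hook_stand above 1 N and linear speed of basket below 0.1 m/s); the robot touches nothing.
It fails at once if the basket is pressed against the stand or hook with more than 16 N (contact force between basket and hook_stand above 16 N).
It fails at once if the bail is pinched or pushed with more than 15 N while it swings up (value of joint bail between 0.2 and 0.9 rad and height (world z) of basket below 0.02 m and contact force between the fingers and basket above 15 N).
It fails at once if the basket is tipped over (more than 40 degrees) (angle between basket's own z axis and vertical above 0.7 rad).
It fails at once if the beaker is pushed more than 30 mm (distance of beaker from where it was at the start of the episode above 0.03 m).
It also fails if it takes over 72 s, if anything falls off the work surface, if the arm or the gripper's body presses on something with over 40 N, if the wrist force passes 120 N, or if a joint passes its speed limit or range.

## Working session

There is one attempt and no reset: what is moved stays moved. The work goes in short steps, Python scripts to look and compute and a tool call to move; the robot and the scene stay as the last step left them, time stands still between calls to the robot, and variables do not carry over. Pictures are saved under pics/ and viewed, at most 10 in all, crops included, and the job is handed in when it is done.

Besides the shell and the picture viewer there is one more tool, called after ">>>" as a command line: name --argument value ..., lists and objects as JSON in quotes. carry_out: Moves the arm, as the interface text tells. Its arguments: {"type":"object","properties":{"plan":{"type":"array"},"squeeze":{"type":"number"}},"required":["plan"]}

```bash
mkdir -p pics; python3 - <<'E'
from plant import *
import cv2
for n in("top","side"):
    cv2.imwrite(f"pics/{n}0.png",cv2.resize(capture(n),(800,600),interpolation=cv2.INTER_CUBIC))
    print(get_calibration(n))
print(get_state())
E
```

```text
{'fx': 490.3360080874669, 'fy': 490.3360080874669, 'cx': 249.86805093841534, 'cy': 195.6516064957559, 'dist_coeffs': array([-0.02543519,  0.        ,  0.        ,  0.        ,  0.        ]), 'view': array([[ 2.32087467e-02, -9.99722927e-01,  3.92737677e-03,
        -5.69000138e+01],
       [-9.94641857e-01, -2.34862971e-02, -1.00677559e-01,
         5.61074459e+02],
       [ 1.00741903e-01, -1.56973336e-03, -9.94911355e-01,
         1.23077538e+03],
       [ 0.00000000e+00,  0.00000000e+00,  0.00000000e+00,
         1.00000000e+00]])}
{'fx': 404.6121965214996, 'fy': 404.6121965214996, 'cx': 255.5769109972715, 'cy': 192.27454047737368, 'dist_coeffs': array([0.02902943, 0.        , 0.        , 0.        , 0.        ]), 'view': array([[-6.58272774e-01,  7.52722349e-01,  9.27470508e-03,
         3.92465387e+02],
       [ 6.60363228e-01,  5.83329650e-01, -4.72913234e-01,
        -2.51678014e+02],
       [-3.61382571e-01, -3.05181232e-01, -8.81060187e-01,
         1.30270295e+03],
       [ 0.00000000e+00,  0.00000000e+00,  0.00000000e+00,
         1.00000000e+00]])}
{'time_s': 0.1, 'joint_pos': array([ 1.00690403e+00,  8.79147996e-02,  1.37214207e+00,  2.10233517e-05,
        1.68361956e+00, -1.03049962e-01]), 'qvel': array([ 5.93453387e-04, -9.76906227e-04, -4.24403175e-03,  2.26462951e-03,
        2.36340928e-04,  9.45285080e-05]), 'tau': array([ 2.31101709e-03, -3.53013468e+01, -3.14220250e+01, -1.26124069e-04,
        7.90179736e-03, -3.86802398e-06]), 'tcp_pos': array([244.27670777, 492.18964108, 200.01807552]), 'tool_rot': array([-3.50905889e-04,  2.28386315e-01,  9.73570031e-01, -9.81071268e-04]), 'ft_force': array([-0.20667184,  0.38143801, -0.27456335]), 'moment': array([-0.0208434 ,  0.01512526,  0.02335898]), 'grasp_force': 0.0, 'width': 85.45170443513503}
```

View pics/top0.png

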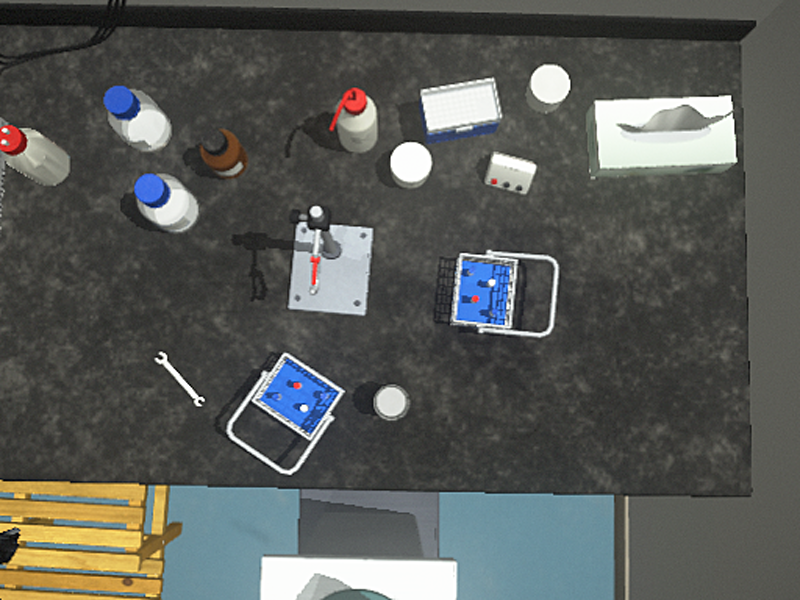

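View pics/side0.png

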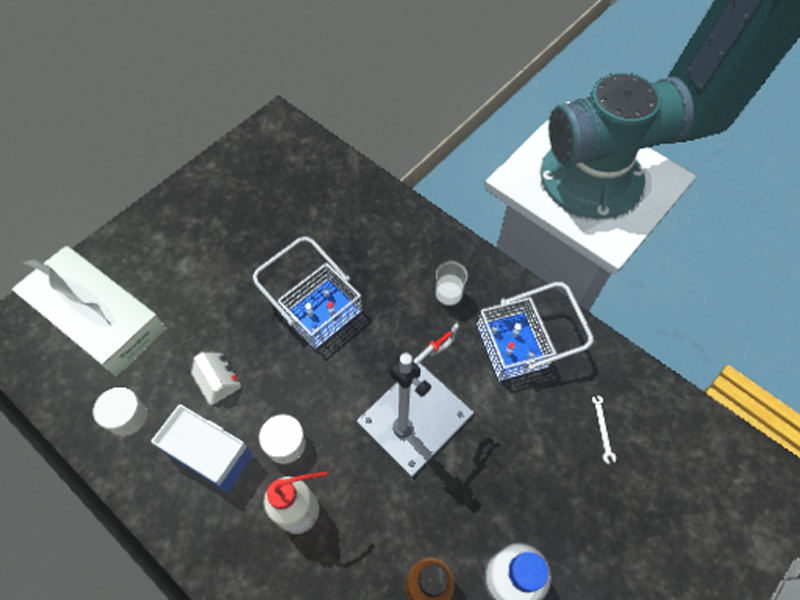

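Top view (800-wide pixels): the farther basket is on the right at about (485,290), with its bail folded to the right (world -y). The stand is at (330,265) with the hook tip pointing toward the robot, and the beaker is at (390,402). Next I'll enlarge these crops to measure.

```bash
cat > h.py <<'E'
from plant import *
import numpy as np, cv2
def cal(n):
    c=get_calibration(n);K=np.array([[c['fx'],0,c['cx']],[0,c['fy'],c['cy']],[0,0,1]]);return K,np.array(c['dist_coeffs']),np.array(c['view'])
def ray(n,p):
    K,d,V=cal(n);u=cv2.undistortPoints(np.array([[p]],float),K,d)[0,0]
    R=V[:3,:3];return -R.T@V[:3,3],R.T@np.array([u[0],u[1],1])
def onz(n,p,z):
    o,r=ray(n,p);return o+r*(z-o[2])/r[2]
def tri(pt,ps):
    (a,u),(b,v)=ray("top",pt),ray("side",ps)
    s=np.linalg.lstsq(np.c_[u,-v],b-a,rcond=None)[0];p,q=a+u*s[0],b+v*s[1];return (p+q)/2,np.linalg.norm(p-q)
def proj(n,P):
    K,d,V=cal(n);return cv2.projectPoints(np.array(P,float).reshape(-1,1,3),cv2.Rodrigues(V[:3,:3])[0],V[:3,3],K,d)[0][:,0]
def crop(im,x,y,w,h,s):
    return cv2.resize(im[y:y+h,x:x+w],None,fx=s,fy=s,interpolation=cv2.INTER_CUBIC)
E
python3 - <<'E'
from h import *
t=capture("top");s=capture("side")
# 5x: each 80x60 -> 400x300
a=crop(t,280,155,80,60,5);b=crop(t,178,128,80,60,5)
c=crop(s,155,147,80,80,5)[:300];d=crop(s,225,200,80,60,5)
c=crop(s,158,150,80,60,5)
im=np.vstack([np.hstack([a,b]),np.hstack([c,d])]);cv2.imwrite("pics/c1.png",im)
for p in[(487,290),(290,395)]: 
    q=onz("top",np.array(p)*.64,20);print(q,np.hypot(q[0],q[1]))
E
```

```text
[ 593.08017691 -203.39548327   20.        ] 626.9878937088141
[412.45902959 117.04340519  20.        ] 428.7442242043488
```

View pics/c1.png

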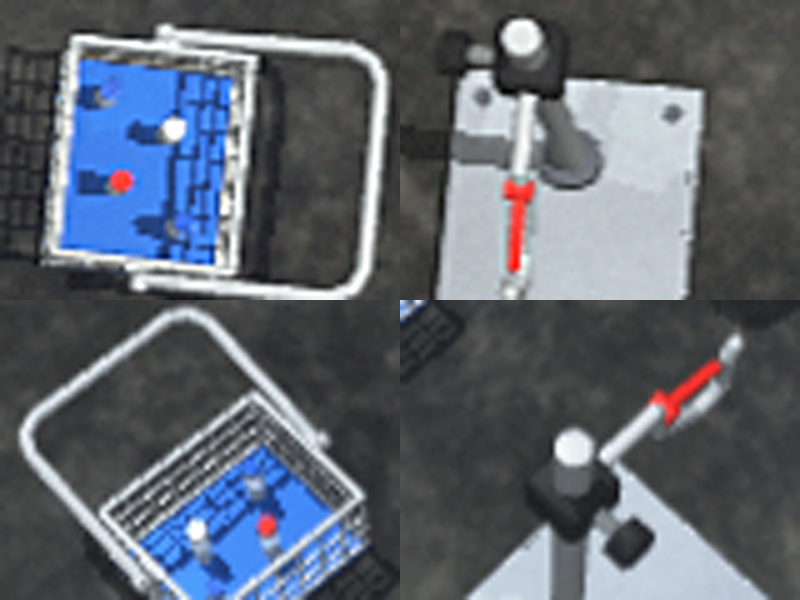

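```bash
cat > fit.py <<'E'
from h import *
from scipy.optimize import least_squares as LS
px=lambda u,v,x0,y0:((u+.5)/5-.5+x0,(v+.5)/5-.5+y0)
big=lambda u,v:((u+.5)*.64-.5,(v+.5)*.64-.5)
A=lambda u,v:px(u,v,280,155)
B=lambda u,v:px(u-400,v,178,128)
C=lambda u,v:px(u,v-300,158,150)
D=lambda u,v:px(u-400,v-300,225,200)
def fit(obs,x0):
    def f(p):
        c,s=np.cos(p[2]),np.sin(p[2]);r=[]
        for n,m,q in obs:
            w=(p[0]+c*m[0]-s*m[1],p[1]+s*m[0]+c*m[1],m[2]);r+=list(proj(n,[w])[0]-q)
        return np.array(r)
    o=LS(f,x0,loss='soft_l1',x_scale=[10,10,.1]);print(o.x.round(3),f(o.x).reshape(-1,2).round(1).tolist());return o.x
E
python3 - <<'E'
from fit import *
ob=[("top",(47,-57,60),A(72,40)),("top",(-47,-57,60),A(258,60)),("top",(-47,57,60),A(235,270)),("top",(47,57,60),A(45,262)),
("top",(-108,-47,73),A(378,95)),("top",(-108,47,73),A(360,270)),
("side",(-47,57,60),C(255,392)),("side",(47,57,60),C(362,495)),("side",(-47,-57,60),C(105,510)),
("side",(0,62,50),C(322,440)),("side",(0,-62,50),C(145,582))]
fit(ob,[593,-203,1.5])
os_=[("top",(130,65,10),B(458,80)),("top",(130,-65,10),B(704,90)),("top",(-20,-65,10),big(366,315)),("top",(-20,65,10),big(289,309)),
("top",(85,0,304),B(520,36)),("side",(85,0,304),D(575,442))]
p=fit(os_,[600,50,0])
print("bk",tri(big(390,402),big(452,270)), onz("top",big(391,402),72))
for nm,a,b in[("tip",B(513,284),D(737,338)),("hinge",B(519,190),D(664,402)),("posttop",B(520,36),D(575,442)),("keepertip",B(514,270),D(718,364))]:
    q,e=tri(a,b);c,s=np.cos(p[2]),np.sin(p[2]);d=q[:2]-p[:2];print(nm,q.round(1),e.round(1),"stand:",c*d[0]+s*d[1],-s*d[0]+c*d[1])
E
```

```text
[ 586.22  -193.965    1.479] [[-0.3, -0.7], [-0.4, -0.5], [-0.3, 2.3], [0.3, -0.3], [0.3, -1.6], [0.4, 0.8], [0.5, -1.0], [1.6, -0.2], [-1.7, 0.0], [-0.2, 0.7], [0.4, -0.2]]
[ 5.69695e+02  6.04880e+01 -4.40000e-02] [[-0.1, -1.6], [-0.1, -0.3], [0.2, 0.5], [-0.3, 1.0], [0.3, 0.7], [-0.3, 0.5]]
bk (array([407.20448654, -46.22779056,  91.19441019]), np.float64(0.47373869541609914)) [406.65805896 -47.66244193  72.        ]
tip [558.9  63.2 260.4] 4.3 stand: -10.9061893560274 2.1995113435046525
hinge [600.2  60.3 258.7] 0.1 stand: 30.454623720055906 1.1804595230595036
posttop [655.   57.4 308.2] 0.7 stand: 85.31561302330842 0.6036829056047965
keepertip [567.3  63.  247.3] 1.3 stand: -2.5246762878591644 2.356554282488792
```

The fits agree with the given sizes:
- **Basket:** about (586,-194), yaw 1.48.
- **Stand origin:** (570,60), yaw -0.04.
- **Seat:** about z = 225 from the hook tip and hinge.
- **Beaker:** (407,-47).

I'll push with shut fingers tilted 45° under the bow. First move is out to its outer side.

>>> carry_out --plan '[[[0,-35.5,-33.9,-1.6,0,0,0],[0,-35.5,-33.9,-1.6,0,0,0],[0,-35.5,-33.9,-1.6,0,0,0],[0,-35.5,-33.9,-1.6,0,0,0],[0,-35.5,-33.9,-1.6,0,0,0],[0,-35.5,-33.9,-1.6,0,0,0],[0,-35.5,-33.9,-1.6,0,0,0],[0,-35.5,-33.9,-1.6,0,0,0],[0,-35.5,-33.9,-1.6,0,0,0],[0,-35.5,-33.9,-1.6,0,0,0],[0,-35.5,-33.9,-1.6,0,0,0],[0,-35.5,-33.9,-1.6,0,0,0],[0,-35.5,-33.9,-1.6,0,0,0],[0,-35.5,-33.9,-1.6,0,0,0],[0,-35.5,-33.9,-1.6,0,0,0],[0,-35.5,-33.9,-1.6,0,0,0],[0,-35.5,-33.9,-1.6,0,0,0],[0,-35.5,-33.9,-1.6,0,0,0],[0,0,0,0,0,0,0]]]'

```text
time_s: 2.58
tcp_pos: [545.4, -341.1, 227.1]
tool_rot: [-0.002, 0.23, 0.973, 0.0]
ft_force: [-1.2, 0.5, -0.1]
width: 0.1
grasp_force: 0.0
```

>>> carry_out --plan '[[[0,0,0,0,0,0,9.8],[0,0,0,0,0,0,9.8],[0,0,0,0,0,0,9.8],[0,0,0,0,0,0,9.8],[0,0,0,0,0,0,9.8],[0,0,0,0,0,0,9.8],[0,0,0,0,0,0,9.8],[0,0,0,0,0,9,0],[0,0,0,0,0,9,0],[0,0,0,0,0,9,0],[0,0,0,0,0,9,0],[0,0,0,0,0,9,0],[0,0,0,0,0,0,0],[0,0,0,0,0,0,0]]]'

```text
time_s: 4.32
tcp_pos: [545.9, -337.2, 230.8]
tool_rot: [-0.258, 0.681, 0.625, 0.282]
ft_force: [-1.0, -0.1, 0.8]
width: 0.4
grasp_force: 0.0
```

```bash
cat >> h.py <<'E'
from scipy.spatial.transform import Rotation as Rt
def st():
    s=get_state();q=s['tool_rot'];R=Rt.from_quat([q[1],q[2],q[3],q[0]]).as_matrix();return s,R
def show():
    s,R=st();print(s['time_s'],s['tcp_pos'].round(1),"F",s['ft_force'].round(2),"w",round(s['width'],1),round(s['grasp_force'],1),"j",s['joint_pos'].round(2));print(R.round(3));return s,R
def to(P):
    s,R=st();print("shift",(R.T@(np.array(P)-s['tcp_pos'])).round(1))
E
python3 -c "
from h import *
show()"
```

```text
4.325 [ 545.9 -337.2  230.8] F [-1.   -0.06  0.78] w 0.4 0.0 j [-0.91  0.66  0.76  0.65  2.24 -0.55]
[[ 0.06   0.996  0.061]
 [ 0.706 -0.086  0.703]
 [ 0.706  0.001 -0.709]]
```

>>> carry_out --plan '[[[0,-22,0,22,0,0,0],[0,-22,0,22,0,0,0],[0,-22,0,22,0,0,0],[0,-22,0,22,0,0,0],[0,-22,0,22,0,0,0],[0,-22,0,22,0,0,0],[0,6.7,0,6.7,0,0,0],[0,6.7,0,6.7,0,0,0],[0,6.7,0,6.7,0,0,0],[0,6.7,0,6.7,0,0,0],[0,0,0,0,0,0,0],[0,0,0,0,0,0,0]]]'

```text
time_s: 5.82
tcp_pos: [548.9, -300.5, 43.3]
tool_rot: [-0.258, 0.681, 0.624, 0.282]
ft_force: [0.2, -0.2, -0.1]
width: 0.3
grasp_force: 0.0
```

```bash
python3 -c "
from h import *
show()
cv2.imwrite('pics/p2.png',np.hstack([crop(capture('side'),130,110,100,120,4),crop(capture('top'),270,130,100,120,4)]))"
```

```text
5.825 [ 548.9 -300.5   43.3] F [ 0.2  -0.18 -0.06] w 0.3 0.0 j [-0.88  0.7   1.07  0.56  1.93 -0.75]
[[ 0.062  0.996  0.062]
 [ 0.705 -0.087  0.704]
 [ 0.707  0.    -0.707]]
```

View pics/p2.png

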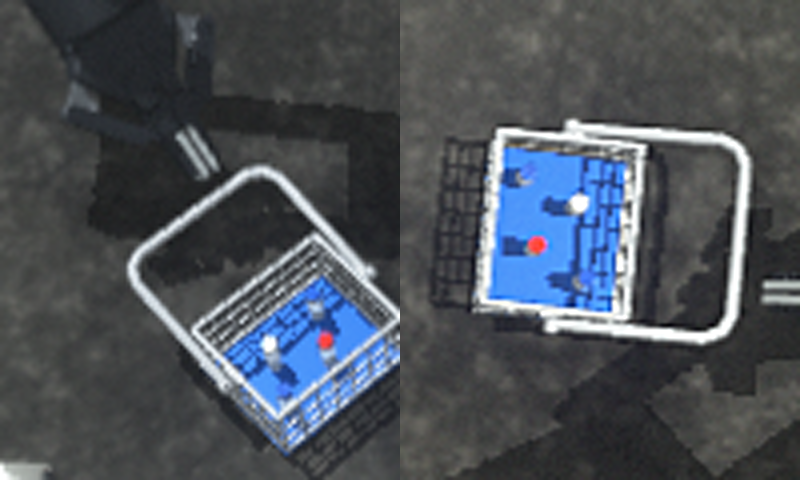

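The left crop shows the shut fingertips just outside the bow at (205,175). In the right crop they are at (765,292), while the bow is at (738,260). I'll compare these with the projected TCP.

```bash
python3 -c "
from h import *
for n,o in(('top',(270,130,400)),('side',(130,110,0))):
  for P in([548.9,-300.5,43.3],[546,-299,73]): print(n,(proj(n,[P])[0]-o[:2])*4+[o[2],0])
for u,v in((738,260),(744,180)): print(onz('top',(270+(u-400)/4,130+v/4),73))
"
```

```text
top [723.49904002 290.67404285]
top [731.07600859 291.13560958]
side [229.96737748 210.21220702]
side [228.53481852 185.93228724]
[ 565.49490427 -303.26744966   73.        ]
[ 615.7075411  -306.94438941   73.        ]
```

```bash
python3 -c "
from h import *
g=lambda i:(255*(i/255.)**.45).astype('uint8')
cv2.imwrite('pics/p3.png',np.hstack([g(crop(capture('side'),160,125,50,50,8)),g(crop(capture('top'),335,175,50,50,8))]))"
```

```text
(no output)
```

View pics/p3.png

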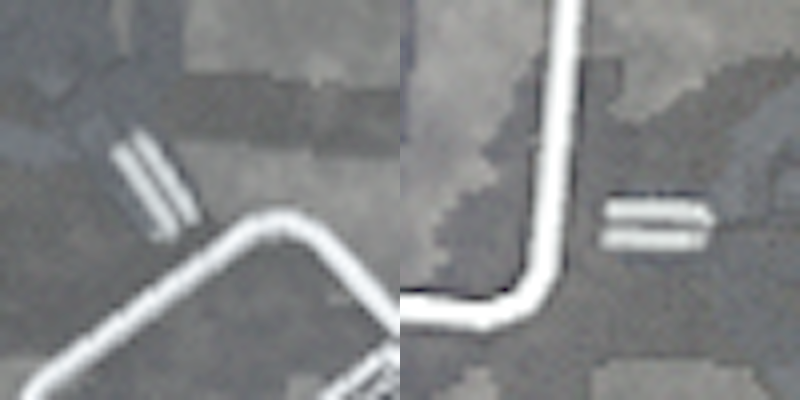

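```bash
python3 -c "
from h import *
print(tri((335+202/8-.44,175+225/8-.44),(160+180/8-.44,125+228/8-.44)))
print(tri((335+310/8-.44,175+225/8-.44),(160+130/8-.44,125+140/8-.44)))
"
```

```text
(array([ 547.09811355, -317.04539604,   73.21876814]), np.float64(1.4664687326056494))
(array([ 544.07759218, -342.06358468,  100.16948312]), np.float64(2.6701346417620386))
```

The bright strips end 33 mm behind the TCP, so the dark tips are already under the bow with about 5 mm clearance. I'll push along the arc.

>>> carry_out --plan '[[[0,5,0,0,0,0,0],[0,6.6,0,-4,0,0,0],[0,6.9,0,-3.5,0,0,0],[0,7.1,0,-3,0,0,0],[0,7.3,0,-2.5,0,0,0],[0,7.4,0,-2,0,0,0],[0,7.6,0,-1.5,0,0,0],[0,7.6,0,-0.9,0,0,0]]]'

```text
time_s: 7.02
tcp_pos: [551.3, -273.1, 95.2]
tool_rot: [-0.259, 0.681, 0.624, 0.282]
ft_force: [-0.1, -0.4, -0.3]
width: -0.5
grasp_force: 0.0
```

```bash
python3 -c "
from h import *
show()
cv2.imwrite('pics/p4.png',np.hstack([crop(capture('side'),130,110,100,120,4),crop(capture('top'),270,130,100,120,4)]))"
```

```text
7.025 [ 551.3 -273.1   95.2] F [-0.08 -0.43 -0.26] w -0.5 0.0 j [-0.86  0.62  1.09  0.58  1.97 -0.69]
[[ 0.062  0.996  0.062]
 [ 0.704 -0.087  0.705]
 [ 0.707 -0.    -0.707]]
```

View pics/p4.png

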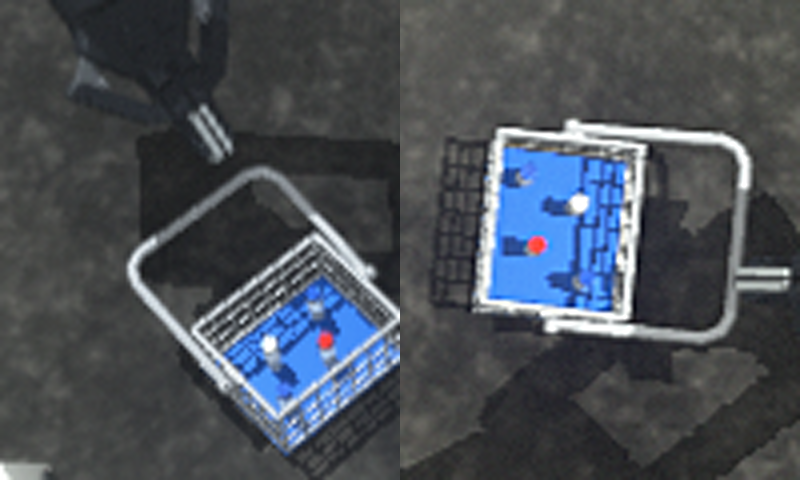

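The bail has not moved: the bow is still at (740,200) in the right crop. The finger's visible end sits over the bow rather than under it, so I'll check where the finger really ends.

```bash
python3 -c "
from h import *
s,R=st();T=s['tcp_pos'];ims={n:capture(n) for n in('top','side')}
for n in ims:
  print(n)
  for b in range(-12,80,6):
    P=[T-R[:,2]*b+R[:,1]*k for k in(-24,-8,8,24)]
    q=proj(n,P); print(b,q[1].round(0),[cv2.getRectSubPix(ims[n],(1,1),tuple(map(float,x)))[0,0].tolist() for x in q])
print(tri((270+335/4-.4,130+278/4-.4),(130+222/4-.4,110+155/4-.4)),T)
"
```

```text
top
-12 [340. 203.] [[55, 50, 48], [60, 57, 59], [50, 45, 45], [55, 49, 49]]
-6 [342. 203.] [[47, 43, 42], [55, 51, 51], [59, 55, 55], [56, 54, 53]]
0 [344. 203.] [[51, 45, 44], [51, 46, 46], [61, 58, 58], [57, 53, 53]]
6 [346. 203.] [[51, 49, 50], [50, 47, 45], [57, 55, 55], [54, 52, 51]]
12 [348. 203.] [[47, 43, 43], [50, 48, 48], [55, 55, 55], [52, 48, 47]]
18 [350. 203.] [[78, 77, 76], [49, 45, 45], [48, 46, 47], [47, 46, 44]]
24 [352. 203.] [[167, 166, 161], [140, 139, 135], [142, 140, 137], [142, 140, 137]]
30 [354. 203.] [[66, 65, 65], [83, 82, 80], [108, 108, 102], [81, 80, 78]]
36 [357. 203.] [[53, 54, 54], [62, 57, 52], [105, 104, 98], [43, 42, 42]]
42 [359. 203.] [[51, 48, 50], [76, 72, 68], [107, 106, 100], [46, 44, 42]]
48 [361. 203.] [[47, 45, 43], [61, 57, 53], [108, 107, 102], [39, 37, 38]]
54 [363. 203.] [[46, 45, 44], [57, 52, 51], [106, 104, 101], [40, 38, 38]]
60 [365. 203.] [[43, 44, 42], [51, 47, 44], [104, 103, 99], [43, 42, 40]]
66 [368. 203.] [[41, 40, 40], [56, 50, 46], [55, 51, 45], [41, 40, 40]]
72 [370. 203.] [[46, 42, 39], [46, 40, 38], [60, 56, 52], [53
[... 707 characters left out ...]
 46], [164, 161, 150], [63, 60, 55], [41, 41, 39]]
42 [185. 144.] [[61, 62, 60], [163, 160, 150], [53, 47, 42], [35, 36, 34]]
48 [184. 142.] [[61, 61, 59], [160, 157, 147], [52, 46, 41], [39, 38, 36]]
54 [182. 140.] [[61, 61, 60], [160, 157, 147], [48, 43, 39], [36, 36, 32]]
60 [181. 138.] [[60, 59, 60], [152, 149, 139], [43, 39, 36], [33, 33, 32]]
66 [180. 136.] [[68, 70, 68], [133, 130, 122], [43, 39, 37], [36, 37, 35]]
72 [179. 135.] [[53, 50, 50], [49, 43, 39], [53, 47, 44], [56, 56, 54]]
78 [177. 133.] [[41, 37, 34], [47, 42, 40], [44, 40, 36], [52, 46, 42]]
(array([ 550.56931385, -289.82699145,  126.52315259]), np.float64(2.1277196942109766)) [ 551.61205582 -273.09314353   95.83825886]
```

Both cameras put the real finger end about 33 mm behind the reported TCP along the tool axis, and the untouched bail confirms it. I'll back out and redo the push 33 mm deeper.

>>> carry_out --plan '[[[0,-18,0,-18,0,0,0],[0,-18,0,-18,0,0,0],[0,-17,0,17,0,0,0],[0,-18,0,18,0,0,0],[0,-18,0,18,0,0,0],[0,0,0,0,0,0,0],[0,8,0,8,0,0,0],[0,8,0,8,0,0,0],[0,8,0,8,0,0,0],[0,8,0,8,0,0,0],[0,0,0,0,0,0,0]]]'

```text
time_s: 8.6
tcp_pos: [550.9, -277.9, 20.3]
tool_rot: [-0.259, 0.681, 0.625, 0.282]
ft_force: [0.3, -0.2, 1.1]
width: -0.1
grasp_force: 0.0
```

```bash
python3 -c "
from h import *
show()
cv2.imwrite('pics/p5.png',np.hstack([crop(capture('side'),130,110,100,120,4),crop(capture('top'),270,130,100,120,4)]))"
```

```text
8.6 [ 550.9 -277.9   20.3] F [ 0.34 -0.2   1.1 ] w -0.1 0.0 j [-0.86  0.7   1.13  0.56  1.87 -0.76]
[[ 0.061  0.996  0.061]
 [ 0.705 -0.086  0.704]
 [ 0.707  0.    -0.707]]
```

View pics/p5.png

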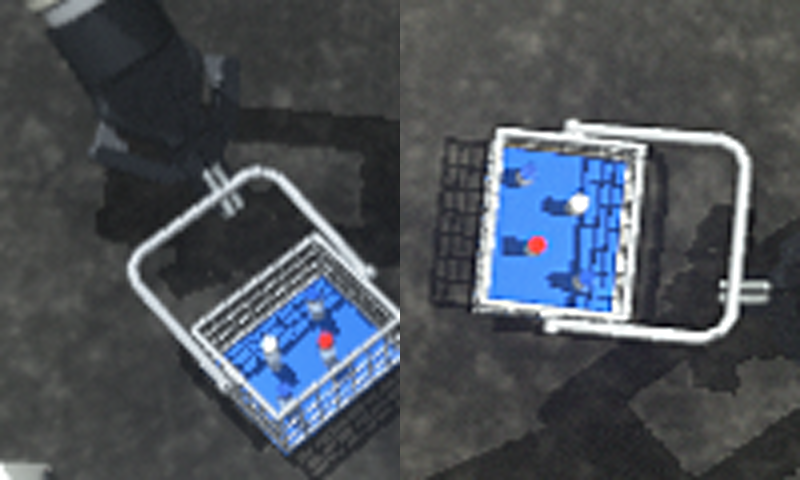

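The finger now passes under the bow, near (735,292) on the right and (225,190) on the left. Repeating the arc.

>>> carry_out --plan '[[[0,5,0,0,0,0,0],[0,6.6,0,-4,0,0,0],[0,6.9,0,-3.5,0,0,0],[0,7.1,0,-3,0,0,0],[0,7.3,0,-2.5,0,0,0],[0,7.4,0,-2,0,0,0],[0,7.6,0,-1.5,0,0,0],[0,7.6,0,-0.9,0,0,0],[0,7.7,0,-0.4,0,0,0],[0,7.7,0,0.1,0,0,0],[0,7.7,0,0.7,0,0,0]]]'

```text
time_s: 10.07
tcp_pos: [554.6, -235.2, 87.8]
tool_rot: [-0.259, 0.681, 0.624, 0.282]
ft_force: [-0.8, -0.5, -0.5]
width: -0.2
grasp_force: 0.1
```

>>> carry_out --plan '[[[0,7.6,0,1.2,0,0,0],[0,7.5,0,1.7,0,0,0],[0,7.4,0,2.3,0,0,0],[0,7.2,0,2.8,0,0,0],[0,7,0,3.3,0,0,0],[0,6.7,0,3.7,0,0,0],[0,6.5,0,4.2,0,0,0],[0,6.1,0,4.6,0,0,0],[0,5.8,0,5.1,0,0,0],[0,0,0,0,0,0,0],[0,0,0,0,0,0,0],[0,0,0,0,0,0,0]]]'

```text
time_s: 11.58
tcp_pos: [560.1, -172.1, 110.6]
tool_rot: [-0.259, 0.681, 0.624, 0.282]
ft_force: [-0.1, -0.5, 0.1]
width: -0.2
grasp_force: 0.0
```

```bash
python3 -c "
from h import *
show()
cv2.imwrite('pics/p6.png',np.hstack([crop(capture('side'),130,110,100,120,4),crop(capture('top'),270,130,100,120,4)]))"
```

```text
11.575 [ 560.1 -172.1  110.6] F [-0.09 -0.52  0.08] w -0.2 0.0 j [-0.75  0.48  1.27  0.63  1.88 -0.62]
[[ 0.062  0.996  0.062]
 [ 0.704 -0.088  0.704]
 [ 0.707  0.    -0.707]]
```

View pics/p6.png

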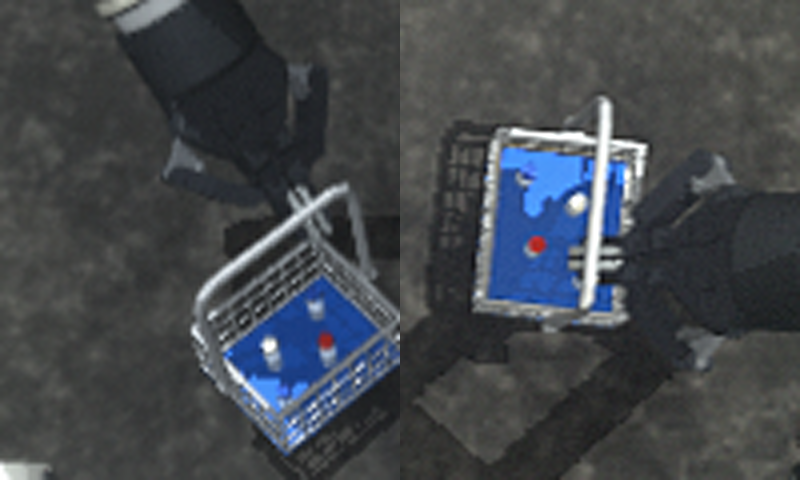

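The bail is nearly upright: the bow runs from (603,100) to (590,305) in the right crop, and the basket has not moved. I'll compute the bow's exact position.

```bash
python3 -c "
from h import *
f=lambda u,v:(270+(u-400+.5)/4-.5,130+(v+.5)/4-.5)
for z in(150,160):print(onz('top',f(603,104),z),onz('top',f(590,304),z))
g=lambda u,v:(130+(u+.5)/4-.5,110+(v+.5)/4-.5)
print(tri(f(590,304),g(343,190)),tri(f(603,104),g(203,297)))
"
```

```text
[ 648.0000502  -206.39511404  150.        ] [ 530.40570527 -199.85409346  150.        ]
[ 646.12065157 -204.93987182  160.        ] [ 529.56583903 -198.45667377  160.        ]
(array([ 529.48282155, -198.51945749,  153.08482463]), np.float64(2.2133890436032977)) (array([ 645.43942574, -204.17923663,  160.91092098]), np.float64(1.5765988818248422))
```

>>> carry_out --plan '[[[0,-3,0,0,0,0,0],[0,0,0,-20,0,0,0],[0,0,0,-25,0,0,0],[0,0,0,-25,0,0,0],[0,0,0,-30,0,0,0],[0,0,0,0,0,-9,0],[0,0,0,0,0,-9,0],[0,0,0,0,0,-9,0],[0,0,0,0,0,-9,0],[0,0,0,0,0,-9,0],[0,0,0,0,0,0,10],[0,0,0,0,0,0,10],[0,0,0,0,0,0,10],[0,0,0,0,0,0,10],[0,0,0,0,0,0,10],[0,0,0,0,0,0,10],[0.5,0,0,0,0,0,10],[0.5,0,0,0,0,0,10],[0.5,0,0,0,0,0,10],[0.5,0,0,0,0,0,0]]]'

```text
time_s: 14.18
tcp_pos: [554.0, -245.1, 180.5]
tool_rot: [0.0, 0.999, -0.043, 0.001]
ft_force: [-0.6, -0.0, -0.4]
width: 43.0
grasp_force: 0.0
```

```bash
python3 -c "
from h import *
show();to([555.5,-200,190])
s=capture('side');t=capture('top')
cv2.imwrite('pics/p7.png',np.hstack([crop(s,130,60,100,120,4),crop(t,270,130,100,120,4)]))
cv2.imwrite('pics/p7s.png',s)
print(proj('side',[s_['tcp_pos'] if 0 else get_state()['tcp_pos']]),proj('top',[get_state()['tcp_pos']]))"
```

```text
14.175 [ 554.  -245.1  180.5] F [-0.55 -0.01 -0.39] w 43.0 0.0 j [-0.51  0.22  1.27  0.    1.66  1.15]
[[ 0.996 -0.086  0.001]
 [-0.086 -0.996 -0.   ]
 [ 0.001  0.    -1.   ]]
shift [ -2.4 -45.1  -9.5]
[[194.01916377 147.00131523]] [[338.9590728  194.65221288]]
```

View pics/p7.png

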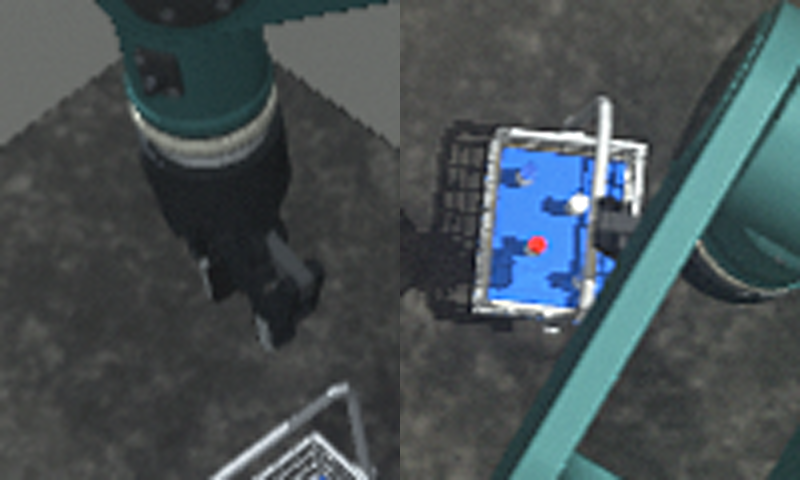

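The fingers are open, pointing down and clear above the raised bow. I'll grasp 32 mm off the bow's middle on the near side, which leaves the centre free for the hook, and allow for the 33 mm tip offset.

>>> carry_out --plan '[[[0.5,-1,-22.5,0,0,0,0],[0.5,-1.4,-22.5,0,0,0,0],[0.5,0,0,15,0,0,0],[0.5,0,0,20,0,0,0],[0.5,0,0,20,0,0,0],[0.5,0,0,15,0,0,0],[0.5,0,0,4.5,0,0,0],[0.5,0,0,0,0,0,0],[0,0,0,0,0,0,0],[0,0,0,0,0,0,0],[0,0,0,0,0,0,0],[0,0,0,0,0,0,0],[0,0,0,0,0,0,0],[0,0,0,0,0,0,0]]]' --squeeze 100

```text
time_s: 16.02
tcp_pos: [555.8, -199.7, 105.9]
tool_rot: [0.0, 0.999, -0.044, 0.001]
ft_force: [-0.1, -0.3, 4.7]
width: 5.1
grasp_force: 97.9
```

```bash
python3 -c "
from h import *
show()"
```

```text
16.025 [ 555.8 -199.7  105.9] F [-0.09 -0.3   4.73] w 5.1 97.9 j [-0.44  0.21  1.42 -0.    1.51  1.22]
[[ 0.996 -0.087  0.002]
 [-0.087 -0.996 -0.001]
 [ 0.002  0.001 -1.   ]]
```

>>> carry_out --plan '[[[0,0,0,-5,0,0,0],[0,0,0,-10,0,0,0],[0,0,0,-15,0,0,0],[0,0,0,0,0,0,0],[0,0,0,0,0,0,0],[0,0,0,0,0,0,0]]]'

```text
time_s: 16.77
tcp_pos: [554.9, -199.1, 134.1]
tool_rot: [-0.0, 0.999, -0.044, -0.001]
ft_force: [-1.1, 0.3, -3.8]
width: 4.8
grasp_force: 97.6
```

```bash
python3 -c "
from h import *
s,R=show();print(s['moment'])
cv2.imwrite('pics/p8.png',np.hstack([crop(capture('side'),130,90,100,120,4),crop(capture('top'),270,130,100,120,4)]))"
```

```text
16.775 [ 554.9 -199.1  134.1] F [-1.08  0.26 -3.79] w 4.8 97.6 j [-0.44  0.2   1.38  0.    1.57  1.22]
[[ 0.996 -0.087 -0.001]
 [-0.087 -0.996  0.001]
 [-0.001 -0.001 -1.   ]]
[-0.04147244  0.07469127  0.02912717]
```

View pics/p8.png

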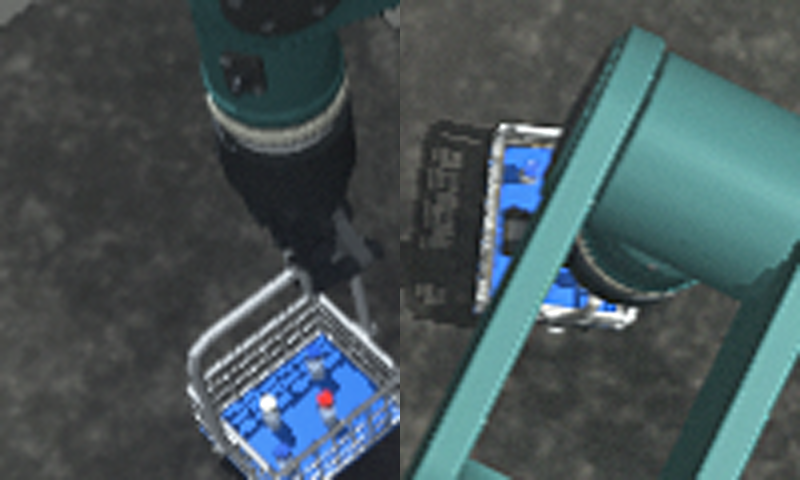

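The grasp holds: the basket hangs from the bow, with about 3 N of weight on the wrist. Next: lift it, turn the bow parallel to the stand's y, and move to the front of the hook.

>>> carry_out --plan '[[[0,0,0,-15,0,0,0],[0,0,0,-20,0,0,0],[0,0,0,-20,0,0,0],[0,0,0,-20,0,0,0],[0,0,0,-17,0,0,0],[0,0,0,0,0,0,-5],[0,0,0,0,0,0,-7],[0,0,0,0,0,0,-7],[0,0,0,0,0,0,-7],[0,0,0,0,0,0,-7],[0,0,0,0,0,0,-7],[0,0,0,0,0,0,-7],[0,0,0,0,0,0,-7],[0,0,0,0,0,0,-7],[0,0,0,0,0,0,-7],[0,0,0,0,0,0,-7],[0,0,0,0,0,0,-7],[0,0,0,0,0,0,-7],[0,0,0,0,0,0,-3.2],[0,0,0,0,0,0,0]]]'

```text
time_s: 19.38
tcp_pos: [555.5, -199.4, 227.5]
tool_rot: [0.0, 0.724, 0.689, 0.0]
ft_force: [-0.3, 0.0, -1.6]
width: 4.9
grasp_force: 97.7
```

```bash
python3 -c "
from h import *
show();to([447,35,226])"
```

```text
19.375 [ 555.5 -199.4  227.5] F [-0.29  0.01 -1.58] w 4.9 97.7 j [-0.44  0.17  1.22  0.    1.74 -0.39]
[[ 0.05   0.999  0.001]
 [ 0.999 -0.05  -0.   ]
 [-0.     0.001 -1.   ]]
shift [ 228.7 -120.     1.3]
```

>>> carry_out --plan '[[[0,8,-10,0,0,0,0],[0,16,-15,0,0,0,0],[0,18,-15,0,0,0,0],[0,18,-15,0,0,0,0],[0,18,-15,0,0,0,0],[0,18,-15,0,0,0,0],[0,18,-10,0,0,0,0],[0,18,-10,0,0,0,0],[0,18,-5,0,0,0,0],[0,18,-5,0,0,0,0],[0,18,-5,0,0,0,0],[0,18,0,0,0,0,0],[0,15,0,0,0,0,0],[0,9.7,0,0,0,0,0],[0,0,0,0,0,0,0],[0,0,0,0,0,0,0],[0,0,0,0,0,0,0]]]'

```text
time_s: 21.5
tcp_pos: [446.7, 34.5, 226.8]
tool_rot: [0.0, 0.724, 0.689, -0.0]
ft_force: [-0.2, 0.1, -2.5]
width: 5.0
grasp_force: 97.7
```

```bash
python3 - <<'E'
from h import *
s,R=show();T=s['tcp_pos']
# segment bright bow in top/side around expected points of the bow
W=T+[0,0,54]
for k in(-75,-60,-47,-31,0,20,47):
    pass
t,sd=capture('top'),capture('side')
cv2.imwrite('pics/p9t.png',t);cv2.imwrite('pics/p9s.png',sd)
for off in(25,31,45,60,70,78):   # distance from grip along tool x
    P=W+R[:,0]*off
    for n,im in(('top',t),('side',sd)):
        # brightness profile across the bow: along tool y (top) / z (side)
        ax=R[:,1] if n=='top' else np.array([0,0,1.])
        g=[int(cv2.getRectSubPix(im,(1,1),tuple(map(float,proj(n,[P+ax*c])[0])))[0,0].mean()) for c in range(-16,17,2)]
        print(n,off,g)
E
```

```text
21.5 [446.7  34.5 226.8] F [-0.24  0.07 -2.5 ] w 5.0 97.7 j [-0.05 -0.15  1.55 -0.    1.74  0.  ]
[[ 0.05   0.999 -0.   ]
 [ 0.999 -0.05  -0.   ]
 [-0.     0.    -1.   ]]
top 25 [137, 138, 138, 138, 138, 141, 144, 143, 143, 143, 142, 141, 141, 143, 141, 142, 141]
side 25 [110, 156, 208, 227, 211, 182, 153, 140, 144, 150, 154, 150, 133, 113, 94, 81, 79]
top 31 [136, 138, 138, 138, 139, 139, 142, 143, 142, 143, 142, 140, 141, 140, 140, 141, 140]
side 31 [123, 166, 207, 220, 211, 175, 144, 140, 143, 150, 155, 149, 138, 112, 86, 76, 69]
top 45 [135, 138, 139, 137, 138, 140, 142, 141, 143, 144, 142, 140, 141, 140, 142, 142, 138]
side 45 [124, 167, 210, 234, 221, 184, 154, 143, 144, 152, 155, 149, 136, 112, 91, 84, 80]
top 60 [135, 135, 137, 138, 137, 138, 140, 140, 142, 143, 141, 141, 142, 142, 141, 140, 140]
side 60 [120, 171, 212, 219, 209, 172, 135, 138, 144, 151, 155, 146, 127, 104, 83, 71, 66]
top 70 [136, 137, 136, 139, 136, 139, 138, 140, 141, 141, 141, 140, 140, 137, 140, 142, 142]
side 70 [126, 175, 217, 234, 220, 182, 152, 144, 146, 153, 157, 147, 131, 108, 87, 80, 75]
top 78 [136, 136, 138, 136, 138, 140, 138, 138, 140, 141, 140, 138, 140, 136, 139, 141, 140]
side 78 [202, 211, 227, 216, 193, 164, 142, 138, 144, 150, 154, 148, 131, 111, 96, 86, 80]
```

The bow looks level along its length, and the weight reads steady. Threading over the tip at this height.

>>> carry_out --plan '[[[0,0,8,0,0,0,0],[0,1,15,0,0,0,0],[0,1,15,0,0,0,0],[0,0,15,0,0,0,0],[0,0,15,0,0,0,0],[0,0,15,0,0,0,0],[0,0,15,0,0,0,0],[0,0,12,0,0,0,0],[0,0,8,0,0,0,0],[0,0,3,0,0,0,0],[0,0,0,0,0,0,0],[0,0,0,0,0,0,0],[0,0,0,0,0,0,0],[0,0,0,0,0,0,0]]]'

```text
time_s: 23.35
tcp_pos: [567.5, 31.1, 226.9]
tool_rot: [0.0, 0.724, 0.69, 0.0]
ft_force: [0.2, -0.2, -2.5]
width: 4.7
grasp_force: 97.6
```

```bash
cat > red.py <<'E'
from h import *
def red(n,save=None):
    im=capture(n)
    if save: cv2.imwrite(save,im)
    h=cv2.cvtColor(im,cv2.COLOR_BGR2HSV);m=(cv2.inRange(h,(0,130,80),(8,255,255))|cv2.inRange(h,(172,130,80),(180,255,255)))
    k,_,S,C=cv2.connectedComponentsWithStats(m);return [(S[i].tolist(),C[i].round(1).tolist()) for i in range(1,k) if S[i,4]>4]
E
python3 -c "
from red import *
show();print(proj('side',[[567,62,250],[569,60.5,226+54]]));print(red('side','pics/p10s.png'))
im=cv2.imread('pics/p10s.png',0)
print(im[200:240:2,270:305:2])"
```

```text
23.35 [567.5  31.1 226.9] F [ 0.23 -0.23 -2.46] w 4.7 97.6 j [-0.05  0.12  1.28  0.    1.74  0.  ]
[[ 0.049  0.999  0.   ]
 [ 0.999 -0.049  0.   ]
 [ 0.     0.    -1.   ]]
[[287.72916875 211.45218226]
 [287.70543793 205.3820664 ]]
[([275, 213, 14, 12, 40], [281.4, 218.2]), ([325, 220, 4, 3, 9], [326.7, 220.9]), ([148, 240, 4, 3, 7], [149.4, 241.3]), ([171, 302, 39, 24, 339], [183.1, 313.1])]
[[ 36  36  37  39  84 104 147 148 132 248  84  43  41  41  48  43  41  42]
 [ 37  39  45  38 113  75 115 143 151 117 242 114  43  45  44  44  43  63]
 [ 70 155  68  49 112  79 105 111 136 151 115 232 171  41  43  55  72  65]
 [235 218 221 137 110 201 221 111 111 136 152 131 206 191  70  69  82  72]
 [148 208 154 116 190 126  75 133 104 141 129 152 145 192 222  70  79  76]
 [121 126 123 180 118  76  89 121 141 105 138 125 149 150 163 242  91  71]
 [157 107 163 130 122 117 120 126  83  84 133  68 122 146 153 124 242 122]
 [155 176 118 122 129  94  70  93  86  83 111 126  79 116 142 151 115 239]
 [156 131  78 119 130  92 101  91  76 116 116  77 146 105 112 136 152 118]
 [129 122 123 121  73  79  74  73 123 146 128 135  91 139  93  96 140 151]
 [ 77  77  83  99  83  75  81 124 155 128 129 133 136  98 133 114 101 131]
 [ 98  74 133 157  98  76 125 129 115 126 134 128 134 134  77 109 115  80]
 [122 137 156 121  82 126 120 122 194 143 135 133 127 129 134  99  88 131]
 [140 156 112 114  93 117 129 134 115  78 130 135 136 127 134 133 100  74]
 [156 137  78  91  71  72 131  94  74  74  79 132 137 136 127 129 118 104]
 [119  93 120 134  79  70 120 138 138  81  80 117 135 131 134 130  88  78]
 [209  82  71 133 140  81  72 132 138 134  90 130 131 134 133 147 117  95]
 [184 236  95  81 139 138  83  73 132 206 209 137 136 132 133 141 158 188]
 [134 167 245 115 140 139 103  78  96 212 201 138 133 127 127 131 134  99]
 [128 138 146 244 161 139 138 104 181 167 153 129 129 129 127 129  97  87]]
```

>>> carry_out --plan '[[[0,0,0,4,0,0,0],[0,0,0,4,0,0,0],[0,0,0,4,0,0,0],[0,0,0,2,0,0,0],[0,0,0,0,0,0,0],[0,0,0,0,0,0,0]]]'

```text
time_s: 24.15
tcp_pos: [567.7, 31.1, 213.0]
tool_rot: [0.0, 0.724, 0.69, 0.0]
ft_force: [0.7, -0.4, -2.5]
width: 4.6
grasp_force: 97.6
```

>>> carry_out --plan '[[[0,0,0,2,0,0,0],[0,0,0,2,0,0,0],[0,0,0,0,0,0,0],[0,0,0,0,0,0,0]]]'

```text
time_s: 24.65
tcp_pos: [567.6, 31.1, 208.8]
tool_rot: [-0.0, 0.724, 0.69, 0.0]
ft_force: [0.0, -0.0, -2.6]
width: 4.9
grasp_force: 97.6
```

>>> carry_out --plan '[[[0,0,0,2,0,0,0],[0,0,0,1,0,0,0],[0,0,0,0,0,0,0],[0,0,0,0,0,0,0]]]'

```text
time_s: 25.15
tcp_pos: [567.6, 31.1, 205.8]
tool_rot: [0.0, 0.724, 0.69, 0.0]
ft_force: [0.5, -0.3, -2.8]
width: 5.0
grasp_force: 97.6
```

>>> carry_out --plan '[[[0,0,0,2,0,0,0],[0,0,0,1,0,0,0],[0,0,0,0,0,0,0],[0,0,0,0,0,0,0]]]'

```text
time_s: 25.65
tcp_pos: [567.6, 31.0, 202.8]
tool_rot: [0.0, 0.724, 0.69, 0.0]
ft_force: [-0.6, -0.6, -3.5]
width: 4.9
grasp_force: 97.6
```

>>> carry_out --plan '[[[0,0,0,2,0,0,0],[0,0,0,1,0,0,0],[0,0,0,0,0,0,0],[0,0,0,0,0,0,0]]]'

```text
time_s: 26.15
tcp_pos: [567.6, 31.0, 199.8]
tool_rot: [-0.0, 0.724, 0.69, 0.0]
ft_force: [0.5, 0.0, -3.3]
width: 4.7
grasp_force: 97.6
```

>>> carry_out --plan '[[[0,0,0,1,0,0,0],[0,0,0,1,0,0,0],[0,0,0,0,0,0,0],[0,0,0,0,0,0,0]]]'

```text
time_s: 26.65
tcp_pos: [567.8, 31.0, 198.1]
tool_rot: [0.0, 0.724, 0.69, 0.0]
ft_force: [-0.6, 0.4, -1.8]
width: 4.9
grasp_force: 97.7
```

>>> carry_out --plan '[[[0,0,0,1,0,0,0],[0,0,0,1,0,0,0],[0,0,0,0,0,0,0],[0,0,0,0,0,0,0]]]'

```text
time_s: 27.15
tcp_pos: [567.6, 31.1, 195.9]
tool_rot: [-0.0, 0.724, 0.69, 0.0]
ft_force: [0.1, -0.6, -1.4]
width: 4.8
grasp_force: 97.7
```

>>> carry_out --plan '[[[0,0,0,1,0,0,0],[0,0,0,1,0,0,0],[0,0,0,0,0,0,0],[0,0,0,0,0,0,0]]]'

```text
time_s: 27.65
tcp_pos: [567.9, 31.1, 193.9]
tool_rot: [0.0, 0.724, 0.69, 0.0]
ft_force: [0.8, 0.4, -0.3]
width: 4.7
grasp_force: 97.8
```

```bash
python3 -c "
from red import *
show();print(red('side')[0],red('top'))"
```

```text
27.65 [567.9  31.1 193.9] F [ 0.83  0.43 -0.27] w 4.7 97.8 j [-0.05  0.13  1.34  0.    1.67  0.  ]
[[ 0.049  0.999  0.001]
 [ 0.999 -0.049  0.   ]
 [ 0.     0.001 -1.   ]]
([275, 214, 13, 11, 36], [280.9, 218.9]) [([210, 56, 25, 28, 268], [224.0, 66.3]), ([0, 80, 17, 19, 229], [8.0, 89.5]), ([314, 115, 4, 3, 10], [315.8, 116.0]), ([188, 245, 4, 4, 13], [189.4, 246.4])]
```

Keeper contact came at TCP z ≈ 199, so slip-past should come near 179 and the seat near 169. Continuing to press gently.

>>> carry_out --plan '[[[0,0,0,1,0,0,0],[0,0,0,1,0,0,0],[0,0,0,1,0,0,0],[0,0,0,1,0,0,0],[0,0,0,0,0,0,0],[0,0,0,0,0,0,0]]]'

```text
time_s: 28.5
tcp_pos: [567.9, 31.0, 189.8]
tool_rot: [0.0, 0.724, 0.69, 0.0]
ft_force: [3.7, -0.9, 1.1]
width: 5.0
grasp_force: 98.2
```

>>> carry_out --plan '[[[0,0,0,1,0,0,0],[0,0,0,1,0,0,0],[0,0,0,1,0,0,0],[0,0,0,0,0,0,0],[0,0,0,0,0,0,0]]]'

```text
time_s: 29.12
tcp_pos: [567.7, 31.1, 186.8]
tool_rot: [0.0, 0.724, 0.69, 0.0]
ft_force: [4.4, -0.2, 2.5]
width: 5.3
grasp_force: 98.5
```

```bash
python3 -c "
from red import *
show();print(red('side')[0])"
```

```text
29.125 [567.7  31.1 186.8] F [ 4.41 -0.16  2.48] w 5.3 98.5 j [-0.05  0.13  1.35  0.    1.66  0.  ]
[[ 0.049  0.999  0.   ]
 [ 0.999 -0.049  0.   ]
 [ 0.     0.    -1.   ]]
([275, 216, 12, 9, 33], [280.5, 219.5])
```

A growing +x force means the bow is rubbing on the tip's inner face, so I'll shift it back a little.

>>> carry_out --plan '[[[0,0,1,0,0,0,0],[0,0,0.5,0,0,0,0],[0,0,0,0,0,0,0],[0,0,0,0,0,0,0]]]'

```text
time_s: 29.68
tcp_pos: [568.0, 31.1, 186.0]
tool_rot: [-0.001, 0.724, 0.69, -0.001]
ft_force: [-2.0, 0.2, 1.1]
width: 5.0
grasp_force: 98.3
```

>>> carry_out --plan '[[[0,0,0.5,0.5,0,0,0],[0,0,0.5,0.5,0,0,0],[0,0,0,0,0,0,0],[0,0,0,0,0,0,0]]]'

```text
time_s: 30.18
tcp_pos: [569.0, 31.0, 185.0]
tool_rot: [-0.001, 0.724, 0.69, -0.001]
ft_force: [-5.9, 0.4, -0.5]
width: 4.7
grasp_force: 98.1
```

>>> carry_out --plan '[[[0,0,0,0,0,0,0],[0,0,0,0,0,0,0]]]'

```text
time_s: 30.42
tcp_pos: [569.0, 31.0, 185.0]
tool_rot: [-0.001, 0.724, 0.69, -0.001]
ft_force: [-5.3, -0.0, 0.1]
width: 4.8
grasp_force: 98.1
```

```bash
cat > keep.py <<'E'
from red import *
# compare red keeper pixels with a model projection: hinge at stand (30,0,S+30), bar 33 mm
def model(n,S,a):
    c,s=np.cos(-.05),np.sin(-.05);an=.215+a
    pts=[]
    for r in np.linspace(0,32.8,12):
        x=30-r*np.cos(an);z=S+30-r*np.sin(an)+3;y=1.
        pts.append((569.7+c*x-s*y,60.5+s*x+c*y,z))
    return proj(n,pts)
E
python3 -c "
from keep import *
s,R=show();print(s['moment'].round(3));print(red('side','pics/p11s.png')[0])
for a in(0,.15,.3,.45,.6):
  m=model('side',222,a);print(a,m.mean(0).round(1),m[0].round(1),m[-1].round(1))
for f in('p9s','p10s','p11s'):
  h=cv2.cvtColor(cv2.imread('pics/'+f+'.png'),cv2.COLOR_BGR2HSV)[205:232,270:292]
  m=(((h[...,0]<9)|(h[...,0]>171))&(h[...,1]>110)&(h[...,2]>60));print(f);print('\n'.join(''.join('#' if v else '.' for v in r) for r in m))
"
```

```text
30.425 [569.  31. 185.] F [-5.31 -0.    0.12] w 4.8 98.1 j [-0.05  0.14  1.35  0.    1.66  0.  ]
[[ 0.049  0.999 -0.003]
 [ 0.999 -0.049  0.   ]
 [-0.    -0.003 -1.   ]]
[0.034 0.766 0.174]
([275, 216, 12, 9, 31], [280.4, 219.7])
0 [282.3 216.2] [277.3 220.5] [287.3 212. ]
0.15 [282.  216.9] [277.3 220.5] [286.7 213.3]
0.3 [281.6 217.7] [277.3 220.5] [285.9 214.9]
0.45 [281.1 218.5] [277.3 220.5] [284.9 216.5]
0.6 [280.5 219.3] [277.3 220.5] [283.7 218.2]
p9s
......................
......................
......................
......................
......................
......................
......................
................###...
...............####...
..............#####...
.............####.....
...........#####......
..........#####.......
......##.#####........
.....########.........
......######..........
........###...........
........###...........
........##............
........##............
......................
......................
......................
......................
......................
......................
......................
p10s
..........
[... 536 characters left out ...]
.....
......................
......................
......................
p11s
......................
......................
......................
......................
......................
......................
......................
......................
......................
......................
......................
...............#......
..............###.....
............####......
......##..#####.......
.....#######..........
........###...........
........###...........
........##............
........#.............
......................
...............#......
.............####.....
.............####.....
.............####.....
......................
......................
```

The red keeper is about 0.4 rad in and is pushing the bow sideways, so it is close to slip-past. Continuing down in small steps.

>>> carry_out --plan '[[[0,0,-0.5,1,0,0,0],[0,0,0,1,0,0,0],[0,0,0,0,0,0,0],[0,0,0,0,0,0,0]]]'

```text
time_s: 30.98
tcp_pos: [569.6, 31.0, 183.9]
tool_rot: [-0.0, 0.724, 0.69, 0.0]
ft_force: [-4.6, 0.1, 1.0]
width: 4.9
grasp_force: 98.2
```

>>> carry_out --plan '[[[0,0,0,1,0,0,0],[0,0,0,1,0,0,0],[0,0,0,0,0,0,0],[0,0,0,0,0,0,0]]]'

```text
time_s: 31.48
tcp_pos: [569.4, 31.0, 181.6]
tool_rot: [-0.0, 0.724, 0.69, -0.0]
ft_force: [-4.4, 0.0, 1.0]
width: 4.9
grasp_force: 98.2
```

```bash
python3 -c "
from red import *
show();print(red('side')[0])"
```

```text
31.475 [569.4  31.  181.6] F [-4.38  0.05  1.02] w 4.9 98.2 j [-0.05  0.14  1.35  0.    1.65  0.  ]
[[ 0.049  0.999 -0.   ]
 [ 0.999 -0.049  0.   ]
 [ 0.    -0.    -1.   ]]
([275, 217, 11, 8, 30], [280.1, 219.9])
```

>>> carry_out --plan '[[[0,0,0,1,0,0,0],[0,0,0,1,0,0,0],[0,0,0,0,0,0,0],[0,0,0,0,0,0,0]]]'

```text
time_s: 32.02
tcp_pos: [570.3, 30.8, 178.9]
tool_rot: [0.0, 0.724, 0.689, 0.0]
ft_force: [-0.2, -0.0, -2.7]
width: 5.0
grasp_force: 97.8
```

>>> carry_out --plan '[[[0,0,0,1,0,0,0],[0,0,0,1,0,0,0],[0,0,0,0,0,0,0],[0,0,0,0,0,0,0]]]'

```text
time_s: 32.52
tcp_pos: [569.7, 31.0, 177.8]
tool_rot: [0.0, 0.724, 0.69, 0.0]
ft_force: [-0.4, -0.1, -3.1]
width: 5.1
grasp_force: 97.8
```

```bash
python3 -c "
from red import *
show();print(red('side')[0])"
```

```text
32.525 [569.7  31.  177.8] F [-0.43 -0.13 -3.12] w 5.1 97.8 j [-0.05  0.14  1.36  0.    1.64  0.  ]
[[ 0.049  0.999  0.   ]
 [ 0.999 -0.049  0.   ]
 [ 0.     0.    -1.   ]]
([275, 213, 14, 12, 40], [281.4, 218.1])
```

The keeper has sprung shut: the red blob is back to its original shape, and only the weight remains on the wrist. Now feeling for the seat.

>>> carry_out --plan '[[[0,0,0,2,0,0,0],[0,0,0,1,0,0,0],[0,0,0,1,0,0,0],[0,0,0,0,0,0,0],[0,0,0,0,0,0,0]]]'

```text
time_s: 33.2
tcp_pos: [569.6, 31.0, 173.8]
tool_rot: [0.0, 0.724, 0.69, 0.0]
ft_force: [0.3, 0.2, -2.3]
width: 4.9
grasp_force: 97.8
```

>>> carry_out --plan '[[[0,0,0,1,0,0,0],[0,0,0,1,0,0,0],[0,0,0,0,0,0,0],[0,0,0,0,0,0,0]]]'

```text
time_s: 33.7
tcp_pos: [569.6, 31.0, 171.8]
tool_rot: [-0.0, 0.724, 0.69, 0.0]
ft_force: [1.3, 0.1, -3.7]
width: 4.9
grasp_force: 97.8
```

>>> carry_out --plan '[[[0,0,0,1,0,0,0],[0,0,0,0,0,0,0],[0,0,0,0,0,0,0]]]'

```text
time_s: 34.08
tcp_pos: [569.6, 30.9, 170.8]
tool_rot: [-0.0, 0.724, 0.69, 0.0]
ft_force: [0.1, 0.4, -3.9]
width: 4.9
grasp_force: 97.8
```

>>> carry_out --plan '[[[0,0,0,1,0,0,0],[0,0,0,0,0,0,0],[0,0,0,0,0,0,0]]]'

```text
time_s: 34.45
tcp_pos: [569.6, 31.0, 169.8]
tool_rot: [-0.0, 0.724, 0.69, 0.0]
ft_force: [-0.6, 0.2, -2.5]
width: 5.1
grasp_force: 97.8
```

>>> carry_out --plan '[[[0,0,0,1,0,0,0],[0,0,0,0,0,0,0],[0,0,0,0,0,0,0]]]'

```text
time_s: 34.83
tcp_pos: [569.7, 30.9, 169.2]
tool_rot: [0.0, 0.724, 0.69, 0.0]
ft_force: [-0.4, -0.0, -0.8]
width: 4.9
grasp_force: 98.0
```

Seat found at TCP z ≈ 169.5. A touch more, then open and lift away straight up.

>>> carry_out --plan '[[[0,0,0,0.5,0,0,0],[0,0,0,0,0,0,0],[0.15,0,0,0,0,0,0],[0.3,0,0,0,0,0,0],[0.4,0,0,0,0,0,0],[0.5,0,0,0,0,0,0],[0.5,0,0,0,0,0,0],[0.5,0,0,0,0,0,0]]]'

```text
time_s: 35.83
tcp_pos: [569.6, 31.0, 168.3]
tool_rot: [-0.0, 0.724, 0.69, 0.0]
ft_force: [-0.1, -0.3, -0.0]
width: 42.9
grasp_force: 0.0
```

>>> carry_out --plan '[[[0.5,0,0,-5,0,0,0],[0.5,0,0,-10,0,0,0],[0.5,0,0,-15,0,0,0],[0.5,0,0,-20,0,0,0],[0.5,0,0,-20,0,0,0],[0.5,0,0,-30,0,0,0],[0.5,0,0,-30,0,0,0],[0.5,0,-20,-10,0,0,0],[0.5,0,-40,0,0,0,0],[0.5,0,-40,0,0,0,0],[0.5,0,-40,0,0,0,0],[0.5,0,0,0,0,0,0],[0.5,0,0,0,0,0,0],[0.5,0,0,0,0,0,0]]]'

```text
time_s: 37.58
tcp_pos: [430.6, 37.7, 308.3]
tool_rot: [-0.0, 0.724, 0.69, -0.0]
ft_force: [0.2, -0.0, -0.2]
width: 42.8
grasp_force: 0.0
```

```bash
python3 -c "
from red import *
show();print(red('side','pics/p12s.png')[0]);a=cv2.imread('pics/p12s.png')
b=capture('side');print(np.abs(a.astype(int)-b).max(), (np.abs(a.astype(int)-b).max(2)>25).sum())
h=cv2.cvtColor(b,cv2.COLOR_BGR2HSV);m=cv2.inRange(h,(105,150,80),(125,255,255));k,_,S,C=cv2.connectedComponentsWithStats(m)
print([(S[i].tolist(),C[i].round(0).tolist()) for i in range(1,k) if S[i,4]>60]);print(proj('side',[[570,60,66]]))"
```

```text
37.575 [430.6  37.7 308.3] F [ 0.25 -0.04 -0.25] w 42.8 0.0 j [-0.04 -0.17  1.41  0.    1.9   0.  ]
[[ 0.049  0.999 -0.   ]
 [ 0.999 -0.049  0.   ]
 [ 0.    -0.    -1.   ]]
([275, 212, 14, 13, 51], [281.5, 217.6])
128 400
[([313, 201, 34, 32, 570], [330.0, 216.0]), ([268, 225, 36, 36, 634], [285.0, 242.0]), ([326, 354, 25, 25, 491], [338.0, 366.0])]
[[280.58578788 243.27072997]]
```

The basket hangs under the hook with the keeper shut, but it is still swaying. I'll wait for it to settle.

>>> carry_out --plan '[[[0.5,0,0,0,0,0,0],[0.5,0,0,0,0,0,0],[0.5,0,0,0,0,0,0],[0.5,0,0,0,0,0,0],[0.5,0,0,0,0,0,0],[0.5,0,0,0,0,0,0],[0.5,0,0,0,0,0,0],[0.5,0,0,0,0,0,0],[0.5,0,0,0,0,0,0],[0.5,0,0,0,0,0,0],[0.5,0,0,0,0,0,0],[0.5,0,0,0,0,0,0],[0.5,0,0,0,0,0,0],[0.5,0,0,0,0,0,0],[0.5,0,0,0,0,0,0],[0.5,0,0,0,0,0,0],[0.5,0,0,0,0,0,0],[0.5,0,0,0,0,0,0],[0.5,0,0,0,0,0,0],[0.5,0,0,0,0,0,0]]]'

```text
time_s: 40.17
tcp_pos: [429.7, 37.8, 308.3]
tool_rot: [-0.0, 0.724, 0.69, 0.0]
ft_force: [-0.1, 0.9, 0.6]
width: 42.7
grasp_force: 0.0
```

>>> carry_out --plan '[[[0.5,0,0,0,0,0,0],[0.5,0,0,0,0,0,0],[0.5,0,0,0,0,0,0],[0.5,0,0,0,0,0,0],[0.5,0,0,0,0,0,0],[0.5,0,0,0,0,0,0],[0.5,0,0,0,0,0,0],[0.5,0,0,0,0,0,0],[0.5,0,0,0,0,0,0],[0.5,0,0,0,0,0,0],[0.5,0,0,0,0,0,0],[0.5,0,0,0,0,0,0],[0.5,0,0,0,0,0,0],[0.5,0,0,0,0,0,0],[0.5,0,0,0,0,0,0],[0.5,0,0,0,0,0,0],[0.5,0,0,0,0,0,0],[0.5,0,0,0,0,0,0],[0.5,0,0,0,0,0,0],[0.5,0,0,0,0,0,0]]]'

```text
time_s: 42.68
tcp_pos: [429.8, 37.8, 308.3]
tool_rot: [-0.0, 0.724, 0.69, 0.0]
ft_force: [0.9, 0.5, 0.0]
width: 42.6
grasp_force: 0.0
```

```bash
cat > sway.py <<'E'
from red import *
def blue(b):
    m=cv2.inRange(cv2.cvtColor(b,cv2.COLOR_BGR2HSV),(105,150,80),(125,255,255));k,_,S,C=cv2.connectedComponentsWithStats(m)
    return [C[i].round(2).tolist() for i in range(1,k) if S[i,4]>100 and 255<C[i][0]<310]
print([blue(capture('side')) for _ in range(20)],red('side')[0],get_state()['time_s'])
E
python3 sway.py
```

```text
[[[284.88, 241.5]], [[284.91, 241.51]], [[284.89, 241.48]], [[284.89, 241.48]], [[284.87, 241.48]], [[284.89, 241.48]], [[284.89, 241.48]], [[284.89, 241.48]], [[284.89, 241.48]], [[284.89, 241.48]], [[284.91, 241.51]], [[284.89, 241.48]], [[284.91, 241.51]], [[284.89, 241.48]], [[284.88, 241.5]], [[284.91, 241.5]], [[284.89, 241.48]], [[284.87, 241.48]], [[284.88, 241.5]], [[284.87, 241.48]]] ([275, 212, 14, 13, 49], [281.5, 217.7]) 43.725
```

Still, keeper shut; handing in.

```bash
python3 -c "
from plant import *
print(finish_job())"
```

```text
the job is handed in; nothing more can be done
None
```

The basket is hanging still in the hook with the keeper shut above the bow, and the job was handed in at about 44 s; no verdict came back.

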